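# Set the dough roller to the stepped gauge

## Task

Try the stepped gauge in the gap between the dough roller's two rollers, feeling for the middle and never forcing it. If the thin tip jams between them, put the thickness lever on the mark for a wider gap; if the thick shank goes through as well, put it on the mark for a narrower one. Then check again and leave the gauge standing upright in the gap, thin tip through and shoulder resting on the rollers, without disturbing the things around.

Things in the scene. Friction and masses are not known exactly. Their poses are not given: they have to be found in the camera images.
- dough_roller: Fixed white bench dough roller, 205 x 230 mm, 112 mm high; origin under the gap. x runs across the gap from front to rear roller, y along the rollers to the lever side, z up. Two steel rollers, 50 mm diameter, 122 mm long, tops 100 mm up, between 112 mm high cheeks (inner faces y = +-63 mm); free below them down to z = 30 mm. Lever upright, the gap is either about 3 or about 13 mm.
- nip (a point): Nominal gap middle, level with the roller axes (z = 75 mm), fixed to the frame. The true middle is off it in the frame's x: lever upright, 2 mm to -x if too tight or +x if too wide; once set right, 4.7 mm to the same side (all +-0.6 mm). Worn bearings decide which; the gauge tells. Round rollers form a V mouth; a blade off the middle touches one roller, which pushes it back to the middle.
- thickness_lever (a joint): Lever angle, rad: 0 upright, range +-0.75, starts near 0. Positive: knob towards the roller's +x, moves the front roller to +x, narrows the gap; negative: wider. Marks on the plate behind it: orange +0.58 (4.7 mm narrower, right if it was too wide), blue -0.58 (4.7 mm wider, right if it was too tight), black 0; within 0.08 rad will do. Stiff (10 N at the knob), stays where it is left.
- lever_knob (a point): Centre of the lever's red ball knob, 25 mm diameter, 162.5 mm above the worktop when upright, on a thin rod. It swings in the dough roller's x-z plane, 96 mm from the lever's axis, which runs along y at x = -29 mm, z = 66.5 mm in the dough roller's frame (knob at y = 93.5 mm). Grip or push it from above.
- gauge: Stepped gauge in its stand, 110 mm long, 0.22 kg. Origin: middle of the foot of its tip; z up to the grip; x across its thickness. From the foot: steel tip 6 mm thick, 24 mm long; brass shank 10 mm thick, 34 mm long (both 44 mm wide along y); dark wooden grip 16 (x) x 36 (y) x 52 mm tall. It enters the gap with its x along the dough roller's x, either way round.
- gauge_shoulder (a point): Middle of the step from tip to shank, 24 mm above the foot. Held in the true middle of the gap: tip jammed, it stays about 32 mm above the nip; gap right, it rests on the rollers 2 to 10 mm above; gap too wide, it goes 5 mm and more below. Off the middle it catches on one roller only, whatever the gap, which proves nothing: move it the way it is pushed, try again.
- gauge_grip (a point): Middle of the gauge's wooden grip, 84 mm above its foot.
- gauge_stand: Fixed beech stand, 62 x 78 mm, 48 mm high, origin in the middle of its underside. A slot 15 mm (its x) by 52 mm (its y) open at the top, floor at 8 mm; the gauge stands in it, foot down.
- mug: Cream mug with a handle, 78 x 116 mm, 101 mm high, origin at the middle of its underside. Bystander.
- pepper: Wooden pepper mill, 58 mm across, 150 mm high, origin at the middle of its underside. Bystander.
- salt: Salt shaker with a grey cap, 44 mm across, 90 mm high, origin at the middle of its underside. Bystander.
There are look-alikes about, which are no part of the job. What is meant by the gauge is not blue, and is the larger of those in its own colour.

How it is judged:
On the way, in this order (a step that is already met when the one before it is completed fails the run):
1. the gauge is tried in the gap: its tip jams between the rollers, or its shank goes through too (x of gauge_shoulder in the frame of nip between -0.01 and 0.01 m and y of gauge_shoulder in the frame of nip between -0.032 and 0.032 m and ((contact force between gauge and dough_roller above 1 N and z of gauge in the frame of nip between 0.001 and 0.014 m) or z of gauge_shoulder in the frame of nip below -0.003 m)), for 0.1 s.
2. the thickness lever is swung over towards one of its outer marks ((value of joint thickness_lever above 0.33 rad or value of joint thickness_lever below -0.33 rad)), for 0.1 s.
At the end, for the whole second after the job is handed in: The gauge stands released and at rest in the roller gap, upright within 0.2 rad, within 32 mm of the middle along the rollers, its shoulder 0 to 14 mm above the nip (resting on the rollers); the lever is over at an outer mark (beyond 0.33 rad) (z of gauge_shoulder in the frame of nip between 0 and 0.014 m and x of gauge_shoulder in the frame of nip between -0.012 and 0.012 m and y of gauge_shoulder in the frame of nip between -0.032 and 0.032 m and angle between gauge's own z axis and vertical below 0.2 rad and linear speed of gauge below 0.02 m/s and (value of joint thickness_lever above 0.33 rad or value of joint thickness_lever below -0.33 rad)); the robot touches nothing.
It fails at once if the gauge is forced against the dough roller (more than 30 N) (contact force between gauge and dough_roller above 30 N).
It fails at once if a bystander (mug, pepper mill or salt shaker) is pushed more than 30 mm from its place (distance of any of mug, salt, pepper from where it was at the start of the episode above 0.03 m).
It also fails if it takes over 70 s, if anything falls off the work surface, if the arm or the gripper's body presses on something with over 40 N, if the wrist force passes 120 N, or if a joint passes its speed limit or range.

## Robot

A 6-joint arm with a two-finger parallel gripper is mounted at the origin on the work surface; the furniture and walls round the work are solid. World frame = base frame: x ahead of the robot, y to its left, z up, the work surface at z = 0. Lengths are in m, angles in rad, forces in N, time in s.
With the tool pointing down it reaches from about 0.375 to 0.9 m from the base axis. Payload 3.1 kg.
Tool frame: the origin (TCP) lies between the finger pads; the fingertips stand manip.finger_overhang ahead of it and the grasp point (between the pads) lies 5 mm behind it (manip.finger_overhang is the distance from the TCP to the fingertips, in m); z points along the fingers, y is the line along which they close (so a half turn about z gives the same grasp; the last joint's range is limited). The gripper opens to 85 mm and grips with 20 to 120 N. Pads are 22 mm wide; open, the fingers measure 114 mm over their backs; the gripper's body (76 mm by 85 mm) begins 54 mm behind the grasp point. The pads swing forward as they close: fully open they stand 13 mm farther back than shut.
Start: joints at [-0.178, 0.527, 1.433, -0, 1.181, -0.178], TCP at [0.625, 0, 0.245] pointing down, gripper open.
Joint ranges: [-3.08, 3.08], [-0.75, 2.2], [0.22, 2.44], [-1.43, 4.57], [0, 2.65], [-2.85, 2.85]. Speed limits (rad/s): [2.79, 2.79, 3.14, 3.14, 3.14, 3.14].

## Interface

Orientations are given as a unit quaternion [x, y, z, w].
In Python, from station import manip gives the robot as it stands.
- The arm moves only by the tool drive_tool, never from a script. Its argument "plan" is a list of rows, each a list of 7 numbers: the shift along the tool's x, y, z in m, then the turn, a rotation vector about the tool's x, y, z in degrees, then the opening, from -1 (shut) to 1 (fully open). In form: [[x, y, z, wx, wy, wz, gripper], ...]. A call has 1 to 10 rows; each row shifts and turns the commanded pose from where the row before left it, along the tool's axes as they then stand; what a row does not reach is not made up. A row lasts 1/10 s, in which the tool goes at most 50 mm and 8.59 degrees, less where a joint would pass 70% of its speed; a pose out of reach is approached as far as the arm can. A call is refused whole if a number of a shift passes 0.05 or a number of a turn 8.59, either way. A call with a gripper value outside its range is refused whole. The fingers move at their own pace and stop on an object; "newtons" is the grip in N (left out, the last holds). Time passes only in rows, so rows that do not move let the fingers close. It gives the time, the measured TCP pose, the force, the opening and the grip force at its end, in the units of the state.
- manip.sense(): the state, without advancing time (a new reading comes with each control period).
- manip.snapshot(name): name is "scene" or "side" or "wrist"; returns a dict with "image" (480x640x3 uint8, red, green, blue), "z_map" (480x640 float32, m along the optical axis (not along the pixel's ray), 0 where there is no reading), "fov_y" (degrees; the focal length in pixels is half the picture's height over the tangent of half this angle, whatever the lens; pixels are square), "cx", "cy" (the principal point, pixels), "extrinsics" (4x4, takes a point from camera to world coordinates); the wrist camera has in their place "mount" (4x4, takes a point from camera to tool coordinates, whose origin is the TCP and whose axes are the flange's). Camera axes: x right, y up, looking along -z (the intrinsics and any distortion apply to the point x, -y, -z); pixel columns grow to the right and rows downward; lengths in m; the calibration is good to about 2 mm. A picture is of the moment at which its call begins: read the wrist's pose just before it.
- manip.sign_off(): hands the job in; it is judged then, once.
The state is a dict: "t": time; "q": joint angles; "qd": joint speeds; "tau": joint torques, N m; "tcp_pos": TCP position; "tool_rot": TCP orientation; "force": force on the tool from outside, world axes, zero at the start; "ft_torque": the same for the moment, N m; "finger_gap": opening from 0.0 (shut) to 1.0 (fully open); "gripper_force": force on a finger pad.
Only numpy, scipy, OpenCV 4.12 (cv2) and the standard library are available. Lean on these libraries where they do the work, as an engineer would, in place of code of your own. Each camera call takes 0.05 s, during which the arm holds its last target. There are 200 camera calls.

## Working session

There is one attempt and no reset: what is moved stays moved. The work goes in short steps, Python scripts to look and compute and a tool call to move; the robot and the scene stay as the last step left them, time stands still between calls to the robot, and variables do not carry over. Pictures are saved under pics/ and viewed, at most 10 in all, crops included, and the job is handed in when it is done.

Besides the shell and the picture viewer there is one more tool, called after "Call:" as a command line: name --pt "numbers of a row" for each row, then --argument value for the rest. drive_tool: Moves the arm, as the interface text tells. Its arguments: {"type":"object","properties":{"plan":{"type":"array"},"newtons":{"type":"number"}},"required":["plan"]}

```bash
mkdir -p pics; cat > h.py <<'E'
import numpy as np, cv2
from station import manip
def snap(n):
    s=manip.sense(); d=manip.snapshot(n)
    if n=="wrist":
        from scipy.spatial.transform import Rotation as R
        T=np.eye(4);T[:3,:3]=R.from_quat(s["tool_rot"]).as_matrix();T[:3,3]=s["tcp_pos"]
        d["E"]=T@d["mount"]
    else: d["E"]=np.array(d["extrinsics"])
    d["f"]=240/np.tan(np.radians(d["fov_y"])/2)
    return d
def cloud(d):
    v,u=np.mgrid[:480,:640]; z=d["z_map"]
    P=np.stack([(u-d["cx"])/d["f"]*z,-(v-d["cy"])/d["f"]*z,-z],-1)
    W=P@d["E"][:3,:3].T+d["E"][:3,3]; W[z==0]=np.nan
    return W
def save(d,fn): cv2.imwrite("pics/"+fn,d["image"][:,:,::-1])
E
python3 - <<'E'
from h import *
print(manip.sense(), manip.finger_overhang)
for n in("scene","side","wrist"):
    d=snap(n); save(d,n+".png"); np.savez("pics/"+n+".npz",W=cloud(d),im=d["image"],E=d["E"],f=d["f"],c=[d["cx"],d["cy"]])
    print(n,[k for k in d],d["f"],d["cx"],d["cy"],d["E"].round(3).tolist(), d.get("distortion"))
E
cd pics; python3 -c "
import cv2,numpy as np
a=cv2.imread('scene.png');b=cv2.imread('side.png')"
```

```text
{'t': 0.0, 'q': array([-1.78524476e-01,  5.28500936e-01,  1.43390629e+00, -1.64339784e-05,
        1.18140011e+00, -1.78513170e-01]), 'qd': array([-0.00035853,  0.00216215, -0.0014543 ,  0.0008899 ,  0.00018945,
        0.00018264]), 'tau': array([ 2.50220628e-04, -4.42344439e+01, -1.78024775e+01, -2.06930472e-04,
        8.36740597e-03,  2.24214921e-05]), 'tcp_pos': array([6.24309876e-01, 1.34328453e-04, 2.44310960e-01]), 'tool_rot': array([ 7.07108133e-01,  7.07104562e-01, -6.37765493e-04, -9.05271340e-04]), 'force': array([ 0.22802461, -0.02871646, -0.55141046]), 'ft_torque': array([0.04401519, 0.00778472, 0.03417245]), 'gripper_force': 0.0, 'finger_gap': 1.0001869584605174} 0.014
scene ['image', 'z_map', 'fov_y', 'cx', 'cy', 'extrinsics', 'E', 'f'] 595.8598457482595 311.9648906486634 233.45907040631715 [[0.903, 0.194, -0.384, -0.051], [-0.43, 0.378, -0.82, -0.973], [-0.014, 0.905, 0.425, 0.685], [0.0, 0.0, 0.0, 1.0]] None
side ['image', 'z_map', 'fov_y', 'cx', 'cy', 'extrinsics', 'E', 'f'] 590.2267474036555 322.1323569358594 250.34830247941574 [[0.988, 0.097, -0.123, 0.275], [-0.156, 0.612, -0.775, -0.964], [-0.0, 0.785, 0.619, 0.962], [0.0, 0.0, 0.0, 1.0]] None
wrist ['image', 'z_map', 'fov_y', 'cx', 'cy', 'mount', 'E', 'f'] 332.43137573559795 313.73809666879924 244.90115368882144 [[1.0, 0.001, 0.001, 0.625], [-0.001, 0.957, 0.289, 0.075], [-0.001, -0.289, 0.957, 0.373], [0.0, 0.0, 0.0, 1.0]] None
```

View pics/scene.png

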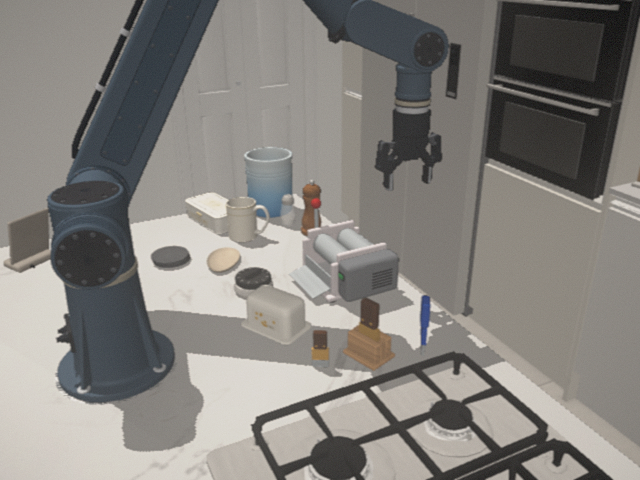

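View pics/side.png

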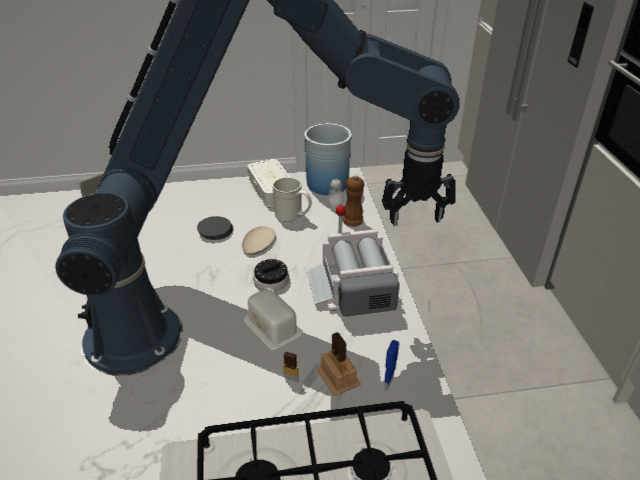

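Scene view. Gauge candidates: dark grip in the beech stand at (370,315), a small dark-gripped one at (320,345), and a blue one at (425,320). By the description it is the large dark one in the stand. The dough roller is at about (350,265), with its red knob at (315,203). The mug is at (242,220), the pepper mill at (312,208), and the salt shaker at (288,207), behind the mill. I'll check the choice in a close crop and measure.

```bash
python3 - <<'E'
import numpy as np,cv2
a=cv2.imread('pics/scene.png')[280:380,290:450];b=cv2.imread('pics/side.png')[195:325,300:420]
w=cv2.imread('pics/wrist.png')
A=cv2.resize(a,(480,300),interpolation=2);B=cv2.resize(b,(277,300),interpolation=2);W=cv2.resize(w,(400,300))
cv2.imwrite('pics/crop.png',np.vstack([np.hstack([A,B]),np.hstack([W,np.zeros((300,357,3),np.uint8)])]))
for n in("scene","side","wrist"):
    d=np.load(f'pics/{n}.npz');W=d['W'];im=d['im'];hsv=cv2.cvtColor(im,cv2.COLOR_RGB2HSV)
    h,s,v=hsv[...,0].astype(int),hsv[...,1],hsv[...,2]
    red=((h<5)|(h>175))&(s>180)&(v>80)
    if red.any(): print(n,'red',red.sum(),np.argwhere(red).mean(0)[::-1],np.nanmedian(W[red],0),np.nanmin(W[red],0),np.nanmax(W[red],0))
    # stand region: points above table
    if n!="wrist":
        sl=(slice(295,370),slice(340,400)) if n=="scene" else (slice(333,395),slice(315,362))
        P=W[sl].reshape(-1,3);
        for lo,hi in((.044,.051),(.06,.105),(.105,.125)):
            q=P[(P[:,2]>lo)&(P[:,2]<hi)&(P[:,0]<0.9)]
            print(n,lo,len(q),q.mean(0),q.min(0),q.max(0),cv2.minAreaRect((q[:,:2]*1000).astype(np.float32)))
        sl=(slice(220,310),slice(285,405)) if n=="scene" else (slice(225,320),slice(300,405))
        P=W[sl].reshape(-1,3);
        for lo,hi in((.106,.116),(.09,.104)):
            q=P[(P[:,2]>lo)&(P[:,2]<hi)]
            print(n,'roller',lo,len(q),q.min(0),q.max(0),cv2.minAreaRect((q[:,:2]*1000).astype(np.float32)))
E
```

```text
scene 0.044 388 [ 0.42543428 -0.19357109  0.04708436] [ 0.39850251 -0.29835279  0.04401307] [ 0.46197289 -0.15001332  0.05093168] ((435.14019775390625, -222.28744506835938), (57.09024429321289, 147.1259002685547), 8.095491409301758)
scene 0.06 399 [ 0.42676216 -0.19070342  0.08247104] [ 0.41672362 -0.20783662  0.06001446] [ 0.44252113 -0.16225851  0.10498742] ((425.4642639160156, -186.78392028808594), (18.008272171020508, 46.827049255371094), 33.162200927734375)
scene 0.105 183 [ 0.42722373 -0.18804562  0.1135113 ] [ 0.41692266 -0.20372402  0.10513854] [ 0.44054615 -0.16942857  0.11930684] ((428.27490234375, -185.7772674560547), (17.68173599243164, 35.62228775024414), 20.468564987182617)
scene roller 0.106 508 [ 0.41708114 -0.20372402  0.10600109] [0.58979871 0.17968432 0.11598946] ((511.8269348144531, -19.227386474609375), (388.6252136230469, 143.1595458984375), 81.73140716552734)
scene roller 0.09 1809 [ 0.41788344 -0.18364287  0.09004728] [0.60259755 0.16137971 0.10399722] ((516.71826171875, -13.40008544921875), (358.4893493652344, 163.3339385986328), 83.99579620361328)
side red 6
[... 515 characters left out ...]
188.70770263671875), (17.027915954589844, 42.346031188964844), 36.60029220581055)
side 0.105 162 [ 0.43055771 -0.18821895  0.11503542] [ 0.41964575 -0.20418148  0.10513991] [ 0.44367029 -0.16879214  0.12176218] ((431.9750061035156, -185.69944763183594), (17.21485710144043, 37.76513671875), 16.85017204284668)
side roller 0.106 565 [ 0.46819441 -0.03396622  0.10602055] [0.5903402  0.17925977 0.11570493] ((529.4216918945312, 73.28531646728516), (119.92326354980469, 212.87953186035156), 1.03589928150177)
side roller 0.09 1998 [ 0.45404281 -0.03768664  0.09000199] [0.60449838 0.16146398 0.1039964 ] ((529.81298828125, 62.09724807739258), (147.82699584960938, 199.2541961669922), 1.1574598550796509)
```

View pics/crop.png

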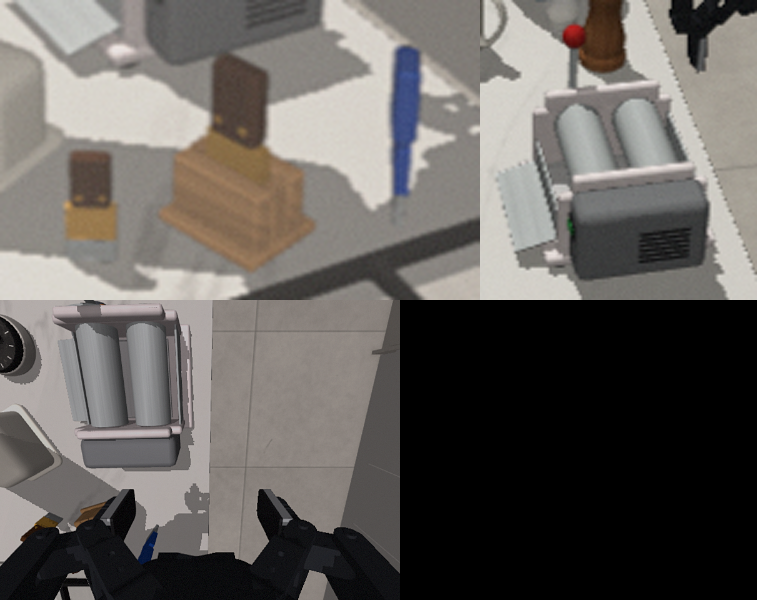

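The crop confirms the large dark-gripped gauge, in the stand with its brass shank showing. The small brass one lies to its left and the blue one to its right. Next I measure the roller frame and the neighbours.

```bash
python3 - <<'E'
import numpy as np,cv2
from scipy.optimize import least_squares
for n in("scene","side","wrist"):
    d=np.load(f'pics/{n}.npz');W=d['W'];P=W.reshape(-1,3);P=P[np.isfinite(P[:,0])]
    im=d['im'].reshape(-1,3)
    # two rollers: points in box, away from cheeks
    q=P[(P[:,0]>.46)&(P[:,0]<.61)&(P[:,1]>.0)&(P[:,1]<.1)&(P[:,2]>.082)&(P[:,2]<.106)]
    # split front/rear
    def res(p,q=q):
        x=q[:,0]-p[2]*(q[:,1]-.06)   # shear by yaw
        r1=np.hypot(x-p[0],q[:,2]-p[3])-.025; r2=np.hypot(x-p[1],q[:,2]-p[3])-.025
        return np.where(np.abs(r1)<np.abs(r2),r1,r2)*1000
    s=least_squares(res,[.505,.56,0,.075],loss='soft_l1')
    p=s.x;print(n,len(q),'front,rear,slope,z',p.round(4),'sep',p[1]-p[0],'mid@y.06',(p[0]+p[1])/2, np.median(np.abs(res(p))))
    q=P[(P[:,0]>.46)&(P[:,0]<.61)&(P[:,1]>-.06)&(P[:,1]<.2)&(P[:,2]>.107)&(P[:,2]<.117)]
    for a in(q[q[:,1]<.06],q[q[:,1]>.06]):
        if len(a)>20: print('  cheek',len(a),np.percentile(a,[2,98],axis=0).round(4).tolist(),np.polyfit(a[:,0],a[:,1],1))
for n in("scene","side"):
    d=np.load(f'pics/{n}.npz');W=d['W'];hsv=cv2.cvtColor(d['im'],cv2.COLOR_RGB2HSV)
    m=(abs(hsv[...,0].astype(int)-115)<12)&(hsv[...,1]>180)&(W[...,0]>.4)&(W[...,0]<.7)&(W[...,2]<.2)&(W[...,1]<0)
    if m.any(): print(n,'blue',np.nanpercentile(W[m],[2,50,98],axis=0).round(3).tolist())
    for nm,z0,z1 in(("hi",.118,.152),("80",.07,.1)):
        q=W[(W[...,2]>z0)&(W[...,2]<z1)&(W[...,0]>.35)&(W[...,0]<.75)&(W[...,1]>.19)&(W[...,1]<.4)]
        g=np.unique((q[:,:2]/.02).round().astype(int),axis=0,return_counts=True)
        print(n,nm,[(list(a*.02),int(c)) for a,c in zip(*g) if c>8])
E
```

```text
scene 736 front,rear,slope,z [0.4976 0.5611 0.1191 0.076 ] sep 0.0635225399437575 mid@y.06 0.5293245218811874 2.389524179359455
  cheek 196 [[0.4732, 0.0099, 0.1072], [0.586, 0.0242, 0.1136]] [0.01754417 0.007238  ]
  cheek 167 [[0.4693, 0.1482, 0.1072], [0.5829, 0.1778, 0.1145]] [-0.02035644  0.1669659 ]
side 933 front,rear,slope,z [0.5006 0.5641 0.0331 0.0766] sep 0.06348007776289222 mid@y.06 0.5323099879067503 1.7904869178017764
  cheek 270 [[0.4722, -0.0231, 0.1072], [0.5878, 0.0241, 0.1149]] [0.01714236 0.00463296]
  cheek 211 [[0.4699, 0.1473, 0.1073], [0.5848, 0.1751, 0.116]] [0.0048227  0.15249689]
wrist 13609 front,rear,slope,z [ 0.5007  0.5638 -0.0367  0.0745] sep 0.0630732750963694 mid@y.06 0.5322224201328701 0.7641013410089915
  cheek 2158 [[0.4743, 0.0161, 0.1075], [0.5887, 0.0282, 0.1124]] [0.0237371  0.00985174]
  cheek 3494 [[0.4709, 0.1532, 0.1074], [0.5855, 0.165, 0.1126]] [0.02356649 0.14626825]
scene hi [([np.float64(0.54), np.float64(0.36)], 10), ([np.float64(0.56), np.float64(0.34)], 61), ([np.float64(0.56), np.float64(0.36)], 39), ([np.float64(0.58), np.float64
[... 558 characters left out ...]
87], [0.54, -0.204, 0.112]]
side hi [([np.float64(0.56), np.float64(0.34)], 59), ([np.float64(0.56), np.float64(0.36)], 38), ([np.float64(0.58), np.float64(0.34)], 66), ([np.float64(0.58), np.float64(0.36)], 26), ([np.float64(0.6), np.float64(0.34)], 9)]
side 80 [([np.float64(0.36), np.float64(0.4)], 25), ([np.float64(0.38), np.float64(0.38)], 65), ([np.float64(0.4), np.float64(0.38)], 64), ([np.float64(0.42), np.float64(0.38)], 43), ([np.float64(0.42), np.float64(0.4)], 21), ([np.float64(0.44), np.float64(0.38)], 34), ([np.float64(0.46), np.float64(0.38)], 13), ([np.float64(0.56), np.float64(0.34)], 53), ([np.float64(0.56), np.float64(0.36)], 11), ([np.float64(0.58), np.float64(0.34)], 53)]
```

Call:
drive_tool --pt "-0.031 -0.0325 0 0 0 0 1" --pt "-0.031 -0.0325 0 0 0 0 1" --pt "-0.031 -0.0325 0 0 0 0 1" --pt "-0.031 -0.0325 0 0 0 0 1" --pt "-0.031 -0.0325 0 0 0 0 1" --pt "-0.031 -0.0315 0 0 0 0 1" --pt "0 0 0 0 0 -6 1" --pt "0 0 0 0 0 -6 1" --pt "0 0 0 0 0 -6 1" --pt "0 0 0 0 0 0 1"

```text
t: 1.15
tcp_pos: [0.4307, -0.1861, 0.2452]
tool_rot: [0.588, 0.809, 0.0, -0.0]
force: [0.9, -0.3, 0.1]
finger_gap: 0.999
gripper_force: 0.0
```

```bash
cat > g.py <<'E'
from h import *
s=manip.sense(); d=snap("wrist"); W=cloud(d); save(d,"w2.png"); print(s["tcp_pos"],s["tool_rot"],s["t"])
q=W[(abs(W[...,0]-.43)<.04)&(abs(W[...,1]+.186)<.05)&(W[...,2]>.105)&(W[...,2]<.125)]
print(len(q),np.median(q[:,2]),cv2.minAreaRect((q[:,:2]*1000).astype(np.float32)),q.mean(0))
q=W[(abs(W[...,0]-.43)<.06)&(abs(W[...,1]+.186)<.07)&(W[...,2]>.042)&(W[...,2]<.053)]
print(len(q),cv2.minAreaRect((q[:,:2]*1000).astype(np.float32)))
E
python3 g.py
```

```text
[ 0.43070877 -0.18609494  0.24521449] [ 5.88084370e-01  8.08799571e-01  4.21355849e-06 -1.68543068e-04] 1.15
835 0.11692391753336084 ((430.84881591796875, -181.13015747070312), (16.015705108642578, 34.902565002441406), 18.250062942504883) [ 0.43033447 -0.17984792  0.11646385]
2082 ((431.7173767089844, -182.06201171875), (46.05413055419922, 70.37522888183594), 18.31304168701172)
```

View pics/w2.png

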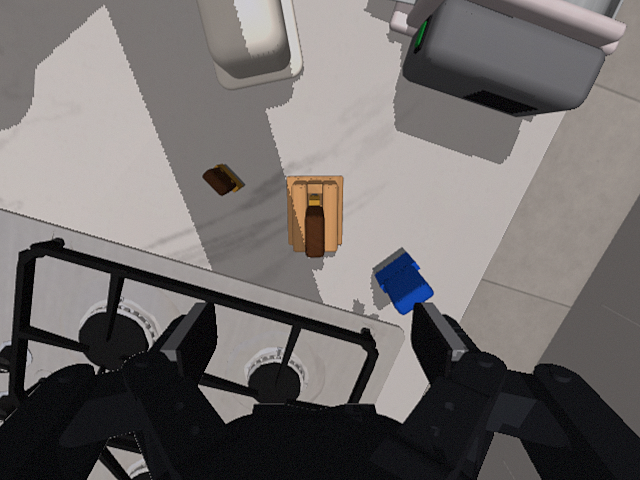

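The wrist view shows the gauge centred at (315,230), aligned with the tool, and the fingers clear of the blue one at (405,280). I descend and grip.

Call:
drive_tool --pt "0.002 0 0.04 0 0 0 1" --pt "0 0 0.04 0 0 0 1" --pt "0 0 0.04 0 0 0 1" --pt "0 0 0.033 0 0 0 1" --pt "0 0 0 0 0 0 -1" --pt "0 0 0 0 0 0 -1" --pt "0 0 0 0 0 0 -1" --pt "0 0 0 0 0 0 -1" --pt "0 0 0 0 0 0 -1" --pt "0 0 0 0 0 0 -1" --newtons 60

```text
t: 2.2
tcp_pos: [0.4311, -0.1847, 0.094]
tool_rot: [0.588, 0.809, -0.0, 0.002]
force: [-1.7, -0.6, 5.5]
finger_gap: 0.179
gripper_force: 58.4
```

Call:
drive_tool --pt "0 0 -0.04 0 0 0 -1" --pt "0 0 -0.04 0 0 0 -1" --pt "0 0 -0.04 0 0 0 -1" --pt "0 0 -0.04 0 0 0 -1" --pt "0 0 0 0 0 8.25 -1" --pt "0 0 0 0 0 8.25 -1" --pt "0 0 0 0 0 0 -1"

```text
t: 2.9
tcp_pos: [0.43, -0.1838, 0.2533]
tool_rot: [0.698, 0.716, 0.0, 0.001]
force: [-0.2, 0.4, -2.0]
finger_gap: 0.174
gripper_force: 59.6
```

Call:
drive_tool --pt "0.039 0.0154 0 0 0 0 -1" --pt "0.039 0.0154 0 0 0 0 -1" --pt "0.039 0.0154 0 0 0 0 -1" --pt "0.039 0.0154 0 0 0 0 -1" --pt "0.039 0.0154 0 0 0 0 -1" --pt "0.039 0.0152 0 0 0 0 -1" --pt "0.0385 0.0152 0 0 0 0 -1" --pt "0 0 0 0 0 0 -1" --pt "0 0 0 0 0 0 -1"

```text
t: 3.8
tcp_pos: [0.5299, 0.092, 0.2519]
tool_rot: [0.696, 0.718, -0.001, -0.0]
force: [0.2, -0.0, -2.8]
finger_gap: 0.183
gripper_force: 59.7
```

```bash
python3 - <<'E'
from h import *
s=manip.sense(); print(s["tcp_pos"],s["tool_rot"],s["force"],s["t"])
for n in("side",): save(snap(n),"c_"+n+".png")
d=snap("wrist");save(d,"c_wrist.png")
a=cv2.imread("pics/c_side.png")[60:330,250:490];b=cv2.imread("pics/c_wrist.png")
cv2.imwrite("pics/c.png",np.hstack([cv2.resize(a,(320,360)),cv2.resize(b,(480,360))]))
E
```

```text
[0.52992449 0.09197777 0.25188704] [ 6.96032172e-01  7.18010175e-01 -7.01384517e-04 -3.36072815e-04] [ 0.19785448 -0.04063647 -2.81360125] 3.8
```

View pics/c.png

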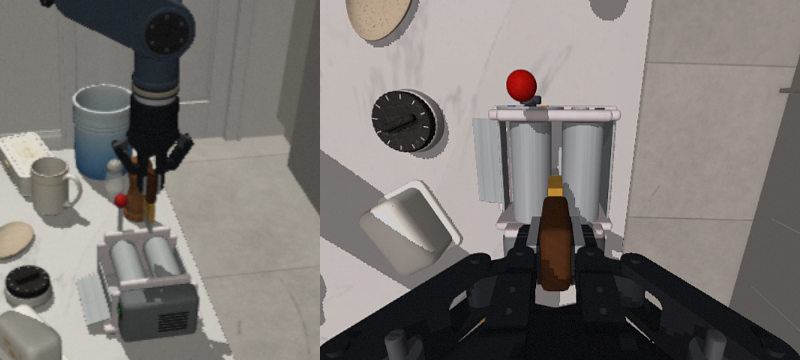

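The gauge is held straight above the gap: brass at wrist pixel (556,186), red knob at (520,85). I lower it to just above the mouth.

Call:
drive_tool --pt "0 0.0015 0.03 0 0 0 -1" --pt "0 0 0.03 0 0 0 -1" --pt "0 0 0.012 0 0 0 -1" --pt "0 0 0 0 0 0 -1" --pt "0 0 0 0 0 0 -1"

```text
t: 4.4
tcp_pos: [0.5327, 0.0905, 0.181]
tool_rot: [0.698, 0.716, 0.0, 0.0]
force: [-0.9, 0.3, -1.9]
finger_gap: 0.181
gripper_force: 59.7
```

Call:
drive_tool --pt "0 0 0.003 0 0 0 -1" --pt "0 0 0.002 0 0 0 -1" --pt "0 0 0.002 0 0 0 -1" --pt "0 0 0.002 0 0 0 -1" --pt "0 0 0 0 0 0 -1"

```text
t: 4.9
tcp_pos: [0.5319, 0.0913, 0.1712]
tool_rot: [0.698, 0.716, -0.0, -0.0]
force: [-0.0, 0.6, -2.7]
finger_gap: 0.178
gripper_force: 59.7
```

Call:
drive_tool --pt "0 0 0.002 0 0 0 -1" --pt "0 0 0.002 0 0 0 -1" --pt "0 0 0.002 0 0 0 -1" --pt "0 0 0.002 0 0 0 -1" --pt "0 0 0 0 0 0 -1"

```text
t: 5.4
tcp_pos: [0.5319, 0.0912, 0.1629]
tool_rot: [0.698, 0.716, -0.0, -0.0]
force: [1.0, 0.4, -1.8]
finger_gap: 0.177
gripper_force: 59.7
```

Call:
drive_tool --pt "0 0 0.002 0 0 0 -1" --pt "0 0 0.002 0 0 0 -1" --pt "0 0 0.002 0 0 0 -1" --pt "0 0 0.002 0 0 0 -1" --pt "0 0 0 0 0 0 -1"

```text
t: 5.9
tcp_pos: [0.5318, 0.0912, 0.155]
tool_rot: [0.698, 0.716, -0.0, -0.0]
force: [-0.2, -0.3, -3.2]
finger_gap: 0.182
gripper_force: 59.7
```

The tip passes freely, so the gap is not tight. Next is the shank.

Call:
drive_tool --pt "0 0 0.002 0 0 0 -1" --pt "0 0 0.002 0 0 0 -1" --pt "0 0 0.002 0 0 0 -1" --pt "0 0 0.002 0 0 0 -1" --pt "0 0 0 0 0 0 -1"

```text
t: 6.4
tcp_pos: [0.5318, 0.0912, 0.147]
tool_rot: [0.698, 0.716, -0.0, -0.0]
force: [0.0, 0.3, -3.1]
finger_gap: 0.176
gripper_force: 59.7
```

Call:
drive_tool --pt "0 0 0.002 0 0 0 -1" --pt "0 0 0.002 0 0 0 -1" --pt "0 0 0.002 0 0 0 -1" --pt "0 0 0 0 0 0 -1"

```text
t: 6.8
tcp_pos: [0.5319, 0.0912, 0.141]
tool_rot: [0.698, 0.716, -0.0, -0.0]
force: [0.1, -0.9, -1.7]
finger_gap: 0.178
gripper_force: 59.7
```

Call:
drive_tool --pt "0 0 0.002 0 0 0 -1" --pt "0 0 0.002 0 0 0 -1" --pt "0 0 0.001 0 0 0 -1" --pt "0 0 0 0 0 0 -1"

```text
t: 7.2
tcp_pos: [0.5319, 0.0912, 0.1361]
tool_rot: [0.698, 0.716, -0.0, -0.0]
force: [-0.4, 0.2, -2.6]
finger_gap: 0.182
gripper_force: 59.8
```

Call:
drive_tool --pt "0 0 0.002 0 0 0 -1" --pt "0 0 0.002 0 0 0 -1" --pt "0 0 0.002 0 0 0 -1" --pt "0 0 0.001 0 0 0 -1" --pt "0 0 0 0 0 0 -1" --pt "0 0 0 0 0 0 -1" --pt "0 0 0 0 0 0 -1"

```text
t: 7.9
tcp_pos: [0.532, 0.0912, 0.1293]
tool_rot: [0.698, 0.716, -0.0, -0.0]
force: [-0.9, -0.7, -2.8]
finger_gap: 0.179
gripper_force: 59.8
```

```bash
python3 - <<'E'
from h import *
s=manip.sense(); print(s["tcp_pos"],s["tool_rot"],s["force"],s["t"])
d=snap("side"); W=cloud(d)
save(d,"s3.png"); a=d["image"][170:320,270:430,::-1]
cv2.imwrite("pics/s3c.png",cv2.resize(a,(640,600),interpolation=2))
E
```

```text
[0.53196501 0.09117564 0.1292719 ] [ 6.97794890e-01  7.16297611e-01 -1.06266142e-04 -1.10268423e-04] [-0.91175158 -0.72341544 -2.7782298 ] 7.9
```

View pics/s3c.png

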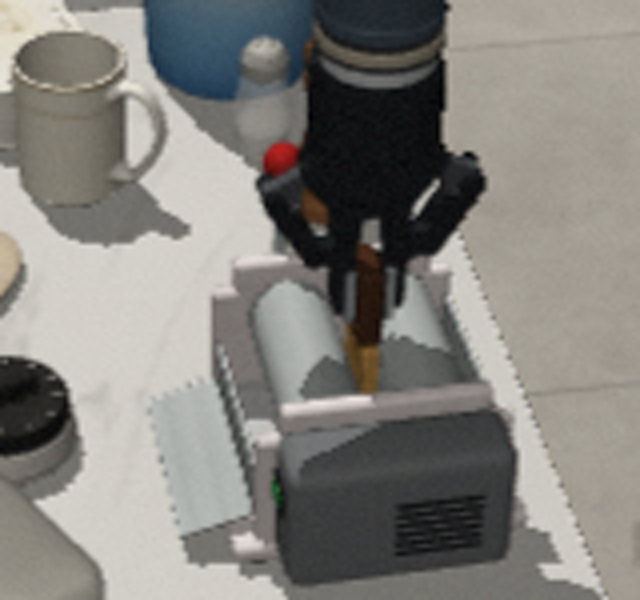

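The shank is clearly through: the shoulder is about 8 mm below the nip with no contact force, and the picture shows brass sunk between the rollers at (362,360). The gap is too wide, so the lever goes to orange (+0.58). First the gauge goes back to its stand.

Call:
drive_tool --pt "0 0 -0.03 0 0 0 -1" --pt "0 0 -0.04 0 0 0 -1" --pt "0 0 -0.04 0 0 0 -1" --pt "0 0 -0.014 0 0 0 -1" --pt "0 0 0 0 0 0 -1"

```text
t: 8.45
tcp_pos: [0.5342, 0.0912, 0.2564]
tool_rot: [0.698, 0.716, 0.003, 0.003]
force: [0.3, 0.6, -2.1]
finger_gap: 0.179
gripper_force: 60.0
```

Call:
drive_tool --pt "-0.039 -0.0154 0 0 0 0 -1" --pt "-0.039 -0.0154 0 0 0 0 -1" --pt "-0.039 -0.0154 0 0 0 0 -1" --pt "-0.039 -0.0154 0 0 0 0 -1" --pt "-0.039 -0.0154 0 0 0 0 -1" --pt "-0.039 -0.0154 0 0 0 0 -1" --pt "-0.0392 -0.0157 0 0 0 0 -1" --pt "0 0 0 0 0 -8.25 -1" --pt "0 0 0 0 0 -8.25 -1" --pt "0 0 0 0 0 0 -1"

```text
t: 9.45
tcp_pos: [0.4303, -0.1848, 0.252]
tool_rot: [0.588, 0.809, 0.0, -0.001]
force: [-0.9, 0.7, -2.0]
finger_gap: 0.18
gripper_force: 59.9
```

Call:
drive_tool --pt "0 0 0.04 0 0 0 -1" --pt "0 0 0.04 0 0 0 -1" --pt "0 0 0.028 0 0 0 -1" --pt "0 0 0 0 0 0 -1" --pt "0 0 0 0 0 0 -1" --pt "0 0 0 0 0 0 -1"

```text
t: 10.05
tcp_pos: [0.4322, -0.1852, 0.1464]
tool_rot: [0.588, 0.809, -0.0, 0.001]
force: [0.2, 0.9, -2.0]
finger_gap: 0.184
gripper_force: 59.7
```

Call:
drive_tool --pt "0 -0.0008 0.006 0 0 0 -1" --pt "0 0 0.006 0 0 0 -1" --pt "0 0 0.006 0 0 0 -1" --pt "0 0 0.004 0 0 0 -1" --pt "0 0 0 0 0 0 -1"

```text
t: 10.55
tcp_pos: [0.43, -0.1847, 0.1227]
tool_rot: [0.588, 0.809, 0.0, -0.001]
force: [0.2, 0.4, -2.5]
finger_gap: 0.177
gripper_force: 59.9
```

Call:
drive_tool --pt "0 0 0.006 0 0 0 -1" --pt "0 0 0.006 0 0 0 -1" --pt "0 0 0.006 0 0 0 -1" --pt "0 0 0.006 0 0 0 -1" --pt "0 0 0.004 0 0 0 -1" --pt "0 0 0 0 0 0 -1"

```text
t: 11.15
tcp_pos: [0.4301, -0.1848, 0.0946]
tool_rot: [0.588, 0.809, 0.0, -0.001]
force: [-0.2, -0.3, -2.6]
finger_gap: 0.182
gripper_force: 59.9
```

Call:
drive_tool --pt "0 0 0 0 0 0 1" --pt "0 0 0 0 0 0 1" --pt "0 0 0 0 0 0 1" --pt "0 0 0 0 0 0 1" --pt "0 0 -0.03 0 0 0 1" --pt "0 0 -0.05 0 0 0 1" --pt "0 0 -0.05 0 0 0 1" --pt "0 0 -0.03 0 0 8.25 1" --pt "0 0 0 0 0 8.25 1" --pt "0 0 0 0 0 0 1"

```text
t: 12.15
tcp_pos: [0.4307, -0.1852, 0.2567]
tool_rot: [0.698, 0.716, 0.0, 0.002]
force: [-0.3, 0.0, -0.2]
finger_gap: 1.001
gripper_force: 0.0
```

Call:
drive_tool --pt "0.0458 0.0097 0 0 0 0 1" --pt "0.0458 0.0097 0 0 0 0 1" --pt "0.0458 0.0097 0 0 0 0 1" --pt "0.0458 0.0097 0 0 0 0 1" --pt "0.0458 0.0097 0 0 0 0 1" --pt "0.0458 0.0097 0 0 0 0 1" --pt "0.0458 0.0097 0 0 0 0 1" --pt "0.0458 0.0097 0 0 0 0 1" --pt "0 0 0 0 0 0 1" --pt "0 0 0 0 0 0 1"

```text
t: 13.15
tcp_pos: [0.4974, 0.1841, 0.254]
tool_rot: [0.696, 0.718, -0.001, -0.001]
force: [-0.6, 0.3, 0.1]
finger_gap: 1.003
gripper_force: 0.0
```

```bash
python3 - <<'E'
from h import *
s=manip.sense(); print(s["tcp_pos"],s["tool_rot"],s["force"],s["t"])
d=snap("wrist"); W=cloud(d); hsv=cv2.cvtColor(d["image"],cv2.COLOR_RGB2HSV);h=hsv[...,0].astype(int)
red=((h<5)|(h>175))&(hsv[...,1]>180)&(hsv[...,2]>80)
print(red.sum(),np.argwhere(red).mean(0)[::-1],np.nanpercentile(W[red],[1,50,99],axis=0).round(4).tolist())
d=snap("side"); W=cloud(d)
P=W[333:395,315:362].reshape(-1,3);q=P[(P[:,2]>.105)&(P[:,2]<.125)];print(len(q),cv2.minAreaRect((q[:,:2]*1000).astype(np.float32)),q.max(0))
E
```

```text
[0.49736913 0.18412592 0.25402638] [ 0.69590764  0.71812969 -0.00133562 -0.00071927] [-0.57927138  0.25386787  0.07088102] 13.15
891 [316.04040404 258.3973064 ] [[0.4893, 0.1733, 0.164], [0.4997, 0.1863, 0.1711], [0.5102, 0.1953, 0.1749]]
158 ((429.6961669921875, -185.2525634765625), (16.310935974121094, 38.87283706665039), 19.837800979614258) [ 0.44135037 -0.16628176  0.12292352]
```

Call:
drive_tool --pt "0 0.002 0.03 0 0 0 1" --pt "0 0 0.03 0 0 0 1" --pt "0 0 0.026 0 0 0 1" --pt "0 0 0 0 0 0 -1" --pt "0 0 0 0 0 0 -1" --pt "0 0 0 0 0 0 -1" --pt "0 0 0 0 0 0 -1" --pt "0 0 0 0 0 0 -1" --pt "0 0 0 0 0 0 -1" --newtons 20

```text
t: 14.15
tcp_pos: [0.4997, 0.1832, 0.1708]
tool_rot: [0.698, 0.717, -0.0, 0.0]
force: [-2.7, -2.0, 5.1]
finger_gap: 0.273
gripper_force: 19.3
```

Call:
drive_tool --pt "0 0.0096 0.0005 0 0 0 -1" --pt "0 0.0095 0.0014 0 0 0 -1" --pt "0 0.0093 0.0024 0 0 0 -1" --pt "0 0.009 0.0033 0 0 0 -1" --pt "0 0.0086 0.0042 0 0 0 -1" --pt "0 0.0066 0.0039 0 0 0 -1" --pt "0 0 0 0 0 0 -1" --pt "0 0 0 0 0 0 -1" --newtons 30

```text
t: 14.95
tcp_pos: [0.5462, 0.1844, 0.1529]
tool_rot: [0.698, 0.716, -0.006, -0.005]
force: [-9.9, -1.3, 2.9]
finger_gap: 0.268
gripper_force: 31.6
```

Call:
drive_tool --pt "0 0 0 0 0 0 0.2" --pt "0 0 0 0 0 0 0.2" --pt "0 0 0 0 0 0 0.2" --pt "0 0 -0.02 0 0 0 0.2" --pt "0 0 -0.03 0 0 0 0.5" --pt "0 0 -0.04 0 0 0 1" --pt "0 0 0 0 0 0 1"

```text
t: 15.65
tcp_pos: [0.5574, 0.1854, 0.2498]
tool_rot: [0.698, 0.716, 0.006, 0.004]
force: [0.7, 0.9, 0.1]
finger_gap: 0.998
gripper_force: 0.0
```

```bash
python3 - <<'E'
from h import *
s=manip.sense(); print(s["tcp_pos"],s["tool_rot"],s["force"],s["t"])
d=snap("wrist"); W=cloud(d); hsv=cv2.cvtColor(d["image"],cv2.COLOR_RGB2HSV);h=hsv[...,0].astype(int)
red=((h<5)|(h>175))&(hsv[...,1]>180)&(hsv[...,2]>80)
print(red.sum(),np.argwhere(red).mean(0)[::-1],np.nanpercentile(W[red],[1,50,99],axis=0).round(4).tolist())
E
```

```text
[0.55737178 0.18538196 0.24980402] [0.6977088  0.71634714 0.00551296 0.0043368 ] [0.73077607 0.8944245  0.0732778 ] 15.65
811 [295.20591862 253.62638718] [[0.5359, 0.1755, 0.1501], [0.5467, 0.1877, 0.1576], [0.557, 0.1966, 0.1612]]
```

The lever reads about 0.52 rad because the arm gave a little under load. I nudge it to about 0.58.

Call:
drive_tool --pt "0 0 0.03 0 0 0 1" --pt "0 0 0.04 0 0 0 1" --pt "0 0 0.02 0 0 0 1" --pt "0 0 0 0 0 0 -1" --pt "0 0 0 0 0 0 -1" --pt "0 0 0 0 0 0 -1" --pt "0 0 0 0 0 0 -1" --pt "0 0.003 0.001 0 0 0 -1" --pt "0 0.002 0.001 0 0 0 -1" --pt "0 0 0 0 0 0 -1"

```text
t: 16.7
tcp_pos: [0.5527, 0.1849, 0.1526]
tool_rot: [0.698, 0.716, -0.004, -0.004]
force: [-8.6, -1.1, 7.3]
finger_gap: 0.266
gripper_force: 29.0
```

Call:
drive_tool --pt "0 0 0 0 0 0 -1" --pt "0 0 0 0 0 0 0.2" --pt "0 0 0 0 0 0 0.2" --pt "0 0 0 0 0 0 0.2" --pt "0 0 -0.02 0 0 0 0.2" --pt "0 0 -0.03 0 0 0 0.5" --pt "0 0 -0.04 0 0 0 1" --pt "0 0 0 0 0 0 1" --pt "0 0 0 0 0 0 1"

```text
t: 17.6
tcp_pos: [0.559, 0.1849, 0.243]
tool_rot: [0.698, 0.716, 0.001, 0.001]
force: [-0.3, -1.1, 0.3]
finger_gap: 0.998
gripper_force: 0.0
```

```bash
python3 - <<'E'
from h import *
s=manip.sense(); print(s["tcp_pos"],s["tool_rot"],s["force"],s["t"])
d=snap("wrist"); W=cloud(d); hsv=cv2.cvtColor(d["image"],cv2.COLOR_RGB2HSV);h=hsv[...,0].astype(int)
red=((h<5)|(h>175))&(hsv[...,1]>180)&(hsv[...,2]>80)
print(red.sum(),np.nanpercentile(W[red],[1,50,99],axis=0).round(4).tolist())
E
```

```text
[0.55898739 0.18494287 0.24297424] [0.69781886 0.71627185 0.00145565 0.00116505] [-0.30494213 -1.07945436  0.30218939] 17.6
837 [[0.5422, 0.1756, 0.1457], [0.553, 0.1879, 0.1532], [0.5633, 0.1967, 0.157]]
```

The lever is now at about 0.6 rad, on the orange mark. I fetch the gauge.

Call:
drive_tool --pt "-0.0458 -0.0173 -0.01 0 0 0 1" --pt "-0.0458 -0.0173 0 0 0 0 1" --pt "-0.0458 -0.0173 0 0 0 0 1" --pt "-0.0458 -0.0173 0 0 0 0 1" --pt "-0.0458 -0.0173 0 0 0 0 1" --pt "-0.0458 -0.0173 0 0 0 0 1" --pt "-0.0458 -0.0173 0 0 0 0 1" --pt "-0.0458 -0.0173 0 0 0 0 1" --pt "0 0 0 0 0 -8.25 1" --pt "0 0 0 0 0 -8.25 1"

```text
t: 18.65
tcp_pos: [0.4278, -0.1866, 0.25]
tool_rot: [0.587, 0.809, 0.0, -0.002]
force: [0.3, 0.8, 0.3]
finger_gap: 0.998
gripper_force: 0.0
```

Call:
drive_tool --pt "0 0 0 0 0 0 1" --pt "0 0 0 0 0 0 1"

```text
t: 18.85
tcp_pos: [0.4287, -0.1846, 0.2506]
tool_rot: [0.589, 0.808, 0.0, -0.001]
force: [0.0, 0.9, -0.0]
finger_gap: 0.997
gripper_force: 0.0
```

```bash
sed -i 's/w2.png/w4.png/' g.py; python3 g.py; python3 - <<'E'
from h import *
from scipy.optimize import least_squares
P=cloud(snap("side")).reshape(-1,3)
q=P[(P[:,0]>.46)&(P[:,0]<.61)&(P[:,1]>.0)&(P[:,1]<.1)&(P[:,2]>.082)&(P[:,2]<.106)]
def res(p):
    x=q[:,0]+.026*(q[:,1]-.0905)
    r=[np.hypot(x-p[i],q[:,2]-p[2])-.025 for i in(0,1)]
    return np.where(np.abs(r[0])<np.abs(r[1]),r[0],r[1])*1000
p=least_squares(res,[.505,.56,.075],loss='soft_l1').x;print(len(q),p,p[1]-p[0],(p[0]+p[1])/2)
E
```

```text
[ 0.42867421 -0.18461905  0.25060542] [ 5.89006129e-01  8.08127678e-01  2.61054400e-05 -1.19821437e-03] 18.85
810 0.11689286422422038 ((429.8411560058594, -180.9122314453125), (15.088254928588867, 35.029518127441406), 17.955856323242188) [ 0.42948106 -0.17978262  0.11642429]
1980 ((431.4112243652344, -181.4193115234375), (46.11088180541992, 69.05689239501953), 18.014814376831055)
471 [0.48927807 0.56332151 0.07867149] 0.07404344070395275 0.5262997944021253
```

Call:
drive_tool --pt "0 0.0015 0.05 0 0 0 1" --pt "0 0 0.05 0 0 0 1" --pt "0 0 0.035 0 0 0 1" --pt "0 0 0.021 0 0 0 1" --pt "0 0 0 0 0 0 -1" --pt "0 0 0 0 0 0 -1" --pt "0 0 0 0 0 0 -1" --pt "0 0 0 0 0 0 -1" --pt "0 0 0 0 0 0 -1" --pt "0 0 0 0 0 0 -1" --newtons 60

```text
t: 19.95
tcp_pos: [0.4309, -0.1851, 0.097]
tool_rot: [0.588, 0.809, -0.0, 0.001]
force: [-1.7, -1.0, 5.1]
finger_gap: 0.177
gripper_force: 58.5
```

Call:
drive_tool --pt "0 0 -0.04 0 0 0 -1" --pt "0 0 -0.04 0 0 0 -1" --pt "0 0 -0.04 0 0 0 -1" --pt "0 0 -0.04 0 0 0 -1" --pt "0 0 0 0 0 8.25 -1" --pt "0 0 0 0 0 8.25 -1" --pt "0 0 0 0 0 0 -1" --pt "0 0 0 0 0 0 -1"

```text
t: 20.75
tcp_pos: [0.4302, -0.1843, 0.2557]
tool_rot: [0.697, 0.717, -0.0, -0.0]
force: [0.2, -0.1, -3.2]
finger_gap: 0.179
gripper_force: 59.7
```

Call:
drive_tool --pt "0.039 0.0159 0 0 0 0 -1" --pt "0.039 0.0159 0 0 0 0 -1" --pt "0.039 0.0159 0 0 0 0 -1" --pt "0.039 0.0159 0 0 0 0 -1" --pt "0.039 0.0159 0 0 0 0 -1" --pt "0.039 0.0158 0 0 0 0 -1" --pt "0.0385 0.0157 0 0 0 0 -1" --pt "0 0 0 0 0 0 -1" --pt "0 0 0 0 0 0 -1" --pt "0 0 0 0 0 0 -1"

```text
t: 21.75
tcp_pos: [0.5337, 0.0901, 0.2551]
tool_rot: [0.698, 0.717, -0.001, -0.001]
force: [1.1, -0.2, -1.9]
finger_gap: 0.176
gripper_force: 60.0
```

Call:
drive_tool --pt "0 0 0.03 0 0 0 -1" --pt "0 0 0.03 0 0 0 -1" --pt "0 0 0.012 0 0 0 -1" --pt "0 0 0 0 0 0 -1" --pt "0 0 0 0 0 0 -1" --pt "0 0 0 0 0 0 -1"

```text
t: 22.35
tcp_pos: [0.5356, 0.0904, 0.185]
tool_rot: [0.698, 0.716, 0.001, 0.001]
force: [-0.7, 0.1, -3.2]
finger_gap: 0.178
gripper_force: 59.8
```

```bash
python3 - <<'E'
from h import *
from scipy.optimize import least_squares
s=manip.sense(); print(s["tcp_pos"],s["force"],s["t"])
P=cloud(snap("wrist")).reshape(-1,3)
q=P[(P[:,0]>.46)&(P[:,0]<.61)&(P[:,1]>.115)&(P[:,1]<.15)&(P[:,2]>.082)&(P[:,2]<.106)]
def res(p):
    x=q[:,0]+.026*(q[:,1]-.0905)
    r=[np.hypot(x-p[i],q[:,2]-p[2])-.025 for i in(0,1)]
    return np.where(np.abs(r[0])<np.abs(r[1]),r[0],r[1])*1000
p=least_squares(res,[.505,.56,.075],loss='soft_l1').x;print(len(q),p,p[1]-p[0],(p[0]+p[1])/2,np.median(abs(res(p))))
E
```

```text
[0.53562247 0.0903826  0.18503061] [-0.69133479  0.11297658 -3.20334768] 22.35
7140 [0.50469857 0.56256343 0.07339333] 0.05786486072242325 0.5336309982629424 0.6772014212060775
```

The gap now measures about 8 mm with its middle at x ≈ 0.534. I feel down slowly.

Call:
drive_tool --pt "0 0 0.002 0 0 0 -1" --pt "0 0 0.002 0 0 0 -1" --pt "0 0 0.002 0 0 0 -1" --pt "0 0 0.002 0 0 0 -1" --pt "0 0 0 0 0 0 -1"

```text
t: 22.9
tcp_pos: [0.5342, 0.0908, 0.1753]
tool_rot: [0.698, 0.716, -0.0, -0.0]
force: [0.7, -0.3, -1.6]
finger_gap: 0.172
gripper_force: 59.8
```

Call:
drive_tool --pt "0 0 0.002 0 0 0 -1" --pt "0 0 0.002 0 0 0 -1" --pt "0 0 0.002 0 0 0 -1" --pt "0 0 0 0 0 0 -1"

```text
t: 23.3
tcp_pos: [0.5342, 0.0907, 0.1692]
tool_rot: [0.698, 0.716, -0.0, -0.0]
force: [0.9, 0.6, -2.2]
finger_gap: 0.181
gripper_force: 59.8
```

Call:
drive_tool --pt "0 0 0.0015 0 0 0 -1" --pt "0 0 0.0015 0 0 0 -1" --pt "0 0 0.0015 0 0 0 -1" --pt "0 0 0 0 0 0 -1"

```text
t: 23.7
tcp_pos: [0.5343, 0.0908, 0.1649]
tool_rot: [0.698, 0.716, -0.0, -0.0]
force: [-0.6, 0.0, -1.5]
finger_gap: 0.178
gripper_force: 59.8
```

Call:
drive_tool --pt "0 0 0.0015 0 0 0 -1" --pt "0 0 0.0015 0 0 0 -1" --pt "0 0 0.0015 0 0 0 -1" --pt "0 0 0 0 0 0 -1"

```text
t: 24.1
tcp_pos: [0.5344, 0.0908, 0.1604]
tool_rot: [0.698, 0.716, -0.0, -0.0]
force: [0.4, -0.0, -3.0]
finger_gap: 0.178
gripper_force: 60.0
```

Call:
drive_tool --pt "0 0 0.002 0 0 0 -1" --pt "0 0 0.002 0 0 0 -1" --pt "0 0 0.002 0 0 0 -1" --pt "0 0 0 0 0 0 -1"

```text
t: 24.5
tcp_pos: [0.5344, 0.0907, 0.1543]
tool_rot: [0.698, 0.716, -0.0, -0.0]
force: [-0.6, 0.3, -2.2]
finger_gap: 0.18
gripper_force: 60.0
```

Call:
drive_tool --pt "0 0 0.002 0 0 0 -1" --pt "0 0 0.0015 0 0 0 -1" --pt "0 0 0 0 0 0 -1"

```text
t: 24.8
tcp_pos: [0.5344, 0.0908, 0.1509]
tool_rot: [0.698, 0.716, -0.0, -0.0]
force: [-0.9, -0.3, -2.5]
finger_gap: 0.177
gripper_force: 60.0
```

Tip through; shoulder at about 86–88 mm. I continue in 1 mm steps.

Call:
drive_tool --pt "0 0 0.001 0 0 0 -1" --pt "0 0 0.001 0 0 0 -1" --pt "0 0 0.001 0 0 0 -1" --pt "0 0 0 0 0 0 -1"

```text
t: 25.2
tcp_pos: [0.5339, 0.0908, 0.1481]
tool_rot: [0.698, 0.716, -0.0, -0.0]
force: [-2.6, 0.1, -1.6]
finger_gap: 0.178
gripper_force: 60.2
```

Call:
drive_tool --pt "0 0 0.001 0 0 0 -1" --pt "0 0 0.001 0 0 0 -1" --pt "0 0 0 0 0 0 -1"

```text
t: 25.5
tcp_pos: [0.5335, 0.0908, 0.146]
tool_rot: [0.698, 0.716, -0.001, -0.001]
force: [-3.9, 0.2, 2.3]
finger_gap: 0.183
gripper_force: 60.4
```

Call:
drive_tool --pt "0 0 0.001 0 0 0 -1" --pt "0 0 0.001 0 0 0 -1" --pt "0 0 0 0 0 0 -1"

```text
t: 25.8
tcp_pos: [0.5335, 0.0908, 0.1454]
tool_rot: [0.698, 0.716, -0.001, -0.001]
force: [-6.3, -0.3, 11.7]
finger_gap: 0.179
gripper_force: 62.1
```

Firm stop with the shoulder about 6–8 mm above the nip, with a slight push to -x. I follow it 1 mm, ease the load, and feel again.

Call:
drive_tool --pt "0 -0.001 -0.0015 0 0 0 -1" --pt "0 0 0 0 0 0 -1" --pt "0 0 0.001 0 0 0 -1" --pt "0 0 0 0 0 0 -1"

```text
t: 26.2
tcp_pos: [0.5334, 0.0908, 0.1456]
tool_rot: [0.698, 0.716, -0.0, -0.0]
force: [-6.3, 0.4, 9.2]
finger_gap: 0.175
gripper_force: 61.6
```

Call:
drive_tool --pt "0 -0.001 -0.003 0 0 0 -1" --pt "0 0 0 0 0 0 -1" --pt "0 0 0.001 0 0 0 -1" --pt "0 0 0.001 0 0 0 -1" --pt "0 0 0 0 0 0 -1"

```text
t: 26.7
tcp_pos: [0.5331, 0.0906, 0.1458]
tool_rot: [0.698, 0.716, 0.0, 0.0]
force: [-2.6, 0.4, 2.2]
finger_gap: 0.18
gripper_force: 60.7
```

Call:
drive_tool --pt "0 -0.0005 0 0 0 0 -1" --pt "0 0 0 0 0 0 -1" --pt "0 0 0 0 0 0 -0.4" --pt "0 0 0 0 0 0 0" --pt "0 0 0 0 0 0 0.5" --pt "0 0 0 0 0 0 1" --pt "0 0 0 0 0 0 1" --pt "0 0 -0.02 0 0 0 1" --pt "0 0 -0.03 0 0 0 1" --pt "0 0 -0.04 0 0 0 1"

```text
t: 27.7
tcp_pos: [0.5306, 0.0907, 0.235]
tool_rot: [0.698, 0.716, -0.002, -0.002]
force: [0.8, -0.1, 0.1]
finger_gap: 0.996
gripper_force: 0.0
```

Call:
drive_tool --pt "-0.03 0 -0.02 0 0 0 1" --pt "-0.04 0 0 0 0 0 1" --pt "-0.04 0 0 0 0 0 1" --pt "0 0 0 0 0 0 1" --pt "0 0 0 0 0 0 1"

```text
t: 28.2
tcp_pos: [0.5346, -0.0199, 0.2555]
tool_rot: [0.699, 0.715, 0.0, -0.0]
force: [0.2, 0.9, -0.1]
finger_gap: 1.005
gripper_force: 0.0
```

```bash
python3 - <<'E'
from h import *
s=manip.sense(); print(s["tcp_pos"],s["force"],s["t"])
d=snap("wrist");W=cloud(d);save(d,"f_w.png")
q=W[(abs(W[...,0]-.533)<.05)&(abs(W[...,1]-.09)<.06)&(W[...,2]>.125)&(W[...,2]<.2)]
print(len(q),np.percentile(q[:,2],99),[(z,q[(abs(q[:,2]-z)<.004)].mean(0).round(4).tolist()) for z in(.135,.15,.165)])
t=q[q[:,2]>.158];print(cv2.minAreaRect((t[:,:2]*1000).astype(np.float32)))
b=snap("side")["image"][130:330,260:460,::-1]
cv2.imwrite("pics/f.png",np.hstack([cv2.resize(b,(400,400),interpolation=2),cv2.resize(d["image"][:,160:480,::-1],(267,400))]))
E
```

```text
[ 0.53463748 -0.01987516  0.25554095] [ 0.23942012  0.88018025 -0.06392883] 28.2
1796 0.16780164915671794 [(0.135, [0.5337, 0.0769, 0.1343]), (0.15, [0.5335, 0.0769, 0.1491]), (0.165, [0.5339, 0.0943, 0.1657])]
((533.7415771484375, 94.43891906738281), (15.774293899536133, 36.22965621948242), 2.039088249206543)
```

View pics/f.png

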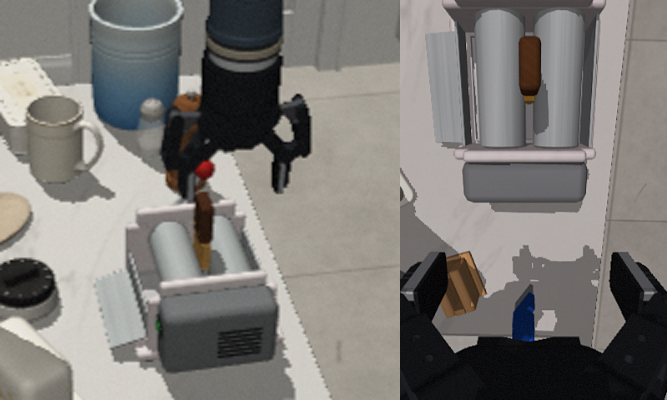

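The gauge stands upright between the rollers: grip at (530,65) in the right-hand view, no lean (x constant over height), top at 168 mm. That puts the shoulder about 7 mm above the nip, and the bystanders have not visibly moved. I hand in.

```bash
python3 -c "
from station import manip
print(manip.sign_off())"
```

```text
the job is handed in; nothing more can be done
None
```

The gap was too wide (the shank went right through), so I set the lever to the orange mark at about 0.6 rad; on the recheck the tip passed and the shoulder came to rest, and the gauge now stands upright with its shoulder about 7 mm above the nip; the job is handed in, no verdict returned.

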